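# Load the finishing tumbler and start it with the key

### The arm

A 6-joint arm with a two-finger parallel gripper is mounted at the origin on the work surface. World frame = base frame: x ahead of the robot, y to its left, z up, the work surface at z = 0. Lengths are in m, angles in degrees, forces in N, time in s.
With the tool pointing down it reaches from about 0.375 to 0.825 m from the base axis. Payload 5.5 kg.
Tool frame: the origin (TCP) lies between the finger pads; the fingertips stand 11 mm ahead of it and the grasp point (between the pads) lies 8 mm behind it; z points along the fingers, y is the line along which they close (so a half turn about z gives the same grasp; the last joint's range is limited). The gripper opens to 85 mm and grips with 20 to 120 N. Pads are 22 mm wide; open, the fingers measure 114 mm over their backs; the gripper's body (76 mm by 85 mm) begins 54 mm behind the grasp point. The pads swing forward as they close: fully open they stand 13 mm farther back than shut.
Start: joints at [66.864, 17.962, -2.699, 69.339, 0, 90], TCP at [0.236, 0.552, 0.242] pointing down, gripper open.
Joint ranges: [-152.73, 152.73], [-39.44, 99.34], [-58.76, 71.6], [-118.89, 123.64], [-81.53, 83.1], [-180, 180]. Speed limits (degrees/s): [136.94, 136.94, 172.46, 180, 180, 180].

### API

Orientations are given as a 3x3 rotation matrix whose columns are the frame's x, y, z axes.
In Python, from plant import arm, eyes gives the robot as it stands. The module is installed in compiled form; this text tells all that it offers. Calls block until the motion is done:
- arm.goto(position, orientation): joint-space move of the TCP to a pose.
- arm.line_to(position, frame=None, feed=0.15, contact_N=None): straight line of the TCP; frame=None keeps the orientation; feed is the mean speed in m/s. With contact_N (N) it stops when the force on the tool has changed by that much, and returns True; else False.
- arm.set_joints(angles): joint-space move.
- arm.gripper_to(opening, grasp_force=None): finger opening in m; grasp_force is the grip in N (None keeps the last); returns when the fingers have stopped.
- arm.sleep(seconds).
- arm.inverse_kinematics(position, orientation): joint angles nearest the present ones, or None.
- arm.sense(): the state.
- eyes.capture(name): name is "scene" or "side" or "wrist"; returns the picture (480x640x3 uint8, blue, green, red); there is no depth.
- eyes.get_calibration(name): a dict with "fx", "fy", "cx", "cy" (pixels), "k1" (the pictures are not rectified: a ray, as slopes to the right and down, at radius r is drawn at 1 + k1 r^2 times it, then the intrinsics apply), "R" (3x3) and "t" (3): a world point X has camera coordinates R X + t; the wrist camera has in their place "T_tool_cam" (4x4, takes a point from camera to tool coordinates, whose origin is the TCP and whose axes are the flange's). Camera axes: x right, y down, z forward; pixel columns grow to the right and rows downward; lengths in m; the calibration is good to about 2 mm. A picture is of the moment at which its call begins: read the wrist's pose just before it. get_calibration takes no time and is no camera call.
A pose or a line that the arm cannot do raises arm.IKError and nothing moves.
- arm.finish_job(): hands the job in; it is judged then, once.
The state is a dict: "time": time; "joint_positions": joint angles; "dq": joint speeds; "joint_torque": joint torques, N m; "ee_pos": TCP position; "eef_rot": TCP orientation; "ft_force": force on the tool from outside, world axes, zero at the start; "wrist_torque": the same for the moment, N m; "finger_gap": finger opening in m; "gripper_force": force on a finger pad.
Only numpy, scipy, OpenCV 4.12 (cv2) and the standard library are available. Lean on these libraries where they do the work, as an engineer would, in place of code of your own. Each camera call takes 0.05 s, during which the arm holds its last target. There are 200 camera calls.

### The job

Pick up the divided tray and tip it toward one corner over the tumbler's open tub so that the natural beech knob blanks, and no others, slide in, then set the tray back upright on the bench. Slide the tumbler's hatch fully shut, and only then turn the key through to start, hold it there for about a second, and let it spring back to run. Leave the sander, glue, clamp and sanding block where they are.

Things in the scene. Friction and masses are not known exactly. Their poses are not given: they have to be found in the camera images.
- tumbler: Green benchtop tumbler, fixed: box 220 (x) x 340 (y) x 120 mm high, flat top. Origin under its centre, z up, +y toward the tub end, -y toward the key end. The tub mouth is a 120 x 120 mm square hole in the top centred at (0, +100) mm, 90 mm deep. Rails 9 mm high run along y on the top at x = +-77 mm.
- tub (a point): Centre of the tub's floor, at (0, +100, 30) mm of the tumbler; the mouth is 90 mm above it. Axes as the tumbler's.
- hatch (a joint): Aluminium sliding hatch (142 x 140 mm, 6 mm thick) on the tumbler's top. Value in m: 0 = shut over the tub, 0.13 = fully open (slid toward the tumbler's -y). It starts nearly fully open. Slides in the tumbler's +y to shut, against about 2 N of friction, and stays where left; there is a hard stop at 0.
- hatch_handle (a point): Centre of the hatch's black handle: an upright bar 50 mm (tumbler x) x 12 mm (tumbler y) x 32 mm tall, its top 16 mm above this point and its foot on the hatch 16 mm below. When shut it lies at (0, 100, 143) mm of the tumbler.
- switch (a joint): Lock barrel of the key switch, rad: 0 = off, 0.6 = run (hard stop). Turns clockwise seen from above (the bow's white end goes from the red dot to the green), friction 0.04 N m; stays where left. Starts within 0.1 of off. Turning the key clockwise moves the barrel first, to run, then the key's spring gives.
- key (a joint): The key's further spring-loaded turn past run, relative to the barrel, rad: 0 = at rest, 0.6 = start (hard stop; white end at the yellow dot). Clockwise from above; its spring (0.08 N m rising to 0.17 N m at start) returns it to 0 when released, while the barrel stays at run. From off to start is 1.2 rad of key turn in all.
- key_grip (a point): Centre of the key's red bow: upright, 34 x 10 mm, 30 mm tall. On the switch's vertical axis, at (0, -140, 155) mm of the tumbler at all key angles. Own x along the 34 mm toward the bow's white end, z up. x axis against the tumbler's +x: at off 0.6 rad counter-clockwise from above, at run 0, at start 0.6 clockwise. A boss of radius 17 mm below ends 22 mm under this point.
- tray: Grey 150 x 150 mm tray, loose, 0.3 kg, four compartments split along its x and y axes. Origin under its centre, z up. Floor 4 mm thick, walls 32 mm high. All four outer corners are cut off at 45 degrees, 74 mm from the centre, and open there, 65 mm wide, without a sill: blanks slide out when the tray tilts toward that corner by over 20 degrees (40 is ample); blanks elsewhere stay in.
- tray_handle (a point): Middle of the tray's orange handle, 57 mm above the centre of its underside: upright bar 70 mm (tray x) x 12 mm (tray y), from 32 to 82 mm above the underside. Axes as the tray's.
- beech1_center (a point): Natural pale beech (wood) round knob blank: solid disc 30 mm in diameter, 18 mm thick, 11 g, lying flat, slippery (friction about 0.3); this point is its centre. One of two lying in the same compartment; which compartment varies.
- beech2_center (a point): Natural pale beech (wood) round knob blank: solid disc 30 mm in diameter, 18 mm thick, 11 g, lying flat, slippery (friction about 0.3); this point is its centre. The second, in the same compartment as the first.
- red1_center (a point): Red round knob blank: solid disc 30 mm in diameter, 18 mm thick, 11 g, lying flat, slippery (friction about 0.3); this point is its centre. Alone in a compartment.
- blue1_center (a point): Blue round knob blank: solid disc 30 mm in diameter, 18 mm thick, 11 g, lying flat, slippery (friction about 0.3); this point is its centre. Alone in a compartment.
- black1_center (a point): Black round knob blank: solid disc 30 mm in diameter, 18 mm thick, 11 g, lying flat, slippery (friction about 0.3); this point is its centre. Alone in a compartment.
- sander: Bystander: yellow and black hand sander standing on its pad, 116 mm diameter, 121 mm tall; origin under its centre.
- glue: Bystander: yellow glue bottle, 56 mm diameter, 160 mm tall; origin under its centre.
- clamp: Bystander: bar clamp with a red handle lying flat, bar 300 mm along its x, up to 85 mm wide to its +y, 24 mm high; origin under the middle of the bar.
- sanding_block: Bystander: cork sanding block 100 (x) x 60 x 40 mm; origin under its centre.

How it is judged (in metres and radians):
On the way, in this order (a step that is already met when the one before it is completed fails the run):
1. the tray is tilted over the tub (more than 0.2 rad, its handle within 200 mm of the tub in plan) (angle between tray's own z axis and vertical above 0.2 rad and horizontal distance between tray_handle and tub below 0.2 m and height (world z) of tray above 0.06 m), for 0.05 s.
2. both beech blanks are in the tub (x of beech1_center in the frame of tub between -0.062 and 0.062 m and y of beech1_center in the frame of tub between -0.062 and 0.062 m and z of beech1_center in the frame of tub between 0 and 0.06 m and x of beech2_center in the frame of tub between -0.062 and 0.062 m and y of beech2_center in the frame of tub between -0.062 and 0.062 m and z of beech2_center in the frame of tub between 0 and 0.06 m), for 0.2 s.
3. the hatch is shut to within 5 mm (value of joint hatch below 0.005 m), for 0.2 s.
4. the key is held at start (within 0.15 rad of its stop) for 0.6 s (value of joint key above 0.45 rad), for 0.6 s.
At the end, for the whole second after the job is handed in: Both beech blanks lie in the tub and the three other blanks in the tray; the tray stands upright and still on the bench (within 0.05 rad and 6 mm of flat on it); the hatch is shut to within 5 mm; the switch is at run (barrel within 0.1 rad of its stop) and the key has sprung back (within 0.08 rad) (all of step 2 and x of red1_center in the frame of tray between -0.072 and 0.072 m and y of red1_center in the frame of tray between -0.072 and 0.072 m and z of red1_center in the frame of tray between 0.008 and 0.05 m and x of blue1_center in the frame of tray between -0.072 and 0.072 m and y of blue1_center in the frame of tray between -0.072 and 0.072 m and z of blue1_center in the frame of tray between 0.008 and 0.05 m and x of black1_center in the frame of tray between -0.072 and 0.072 m and y of black1_center in the frame of tray between -0.072 and 0.072 m and z of black1_center in the frame of tray between 0.008 and 0.05 m and value of joint hatch below 0.005 m and value of joint switch above 0.5 rad and value of joint key below 0.08 rad and angle between tray's own z axis and vertical below 0.05 rad and height (world z) of tray between -0.006 and 0.006 m and linear speed of tray below 0.02 m/s); the robot touches nothing.
It fails at once if the key is turned toward start while the hatch is still open (value of joint key above 0.3 rad and value of joint hatch above 0.01 m).
It fails at once if the sander is moved more than 30 mm (distance of sander from where it was at the start of the episode above 0.03 m).
It fails at once if the glue is moved more than 30 mm (distance of glue from where it was at the start of the episode above 0.03 m).
It fails at once if the clamp is moved more than 30 mm (distance of clamp from where it was at the start of the episode above 0.03 m).
It fails at once if the sanding block is moved more than 30 mm (distance of sanding_block from where it was at the start of the episode above 0.03 m).
It also fails if it takes over 64 s, if anything falls off the work surface, if the arm or the gripper's body presses on something with over 40 N, if the wrist force passes 120 N, or if a joint passes its speed limit or range.

## Working session

There is one attempt and no reset: what is moved stays moved. The work goes in short steps, each a Python script; the robot and the scene stay as the last script left them, time stands still between calls to the robot, and variables do not carry over. Pictures are saved under pics/ and viewed, at most 10 in all, crops included, and the job is handed in when it is done.

```bash
mkdir -p pics; python3 - <<'E'
from plant import arm, eyes
import cv2
for n in ("scene","side"):
    cv2.imwrite(f"pics/{n}0.png",eyes.capture(n))
    c=eyes.get_calibration(n); print(n,{k:(v if not hasattr(v,'tolist') else v.tolist()) for k,v in c.items()})
print(eyes.get_calibration("wrist")); print(arm.sense()["time"])
E
```

```text
scene {'fx': 554.3634308187887, 'fy': 554.3634308187887, 'cx': 317.4482018104129, 'cy': 243.58099272469013, 'k1': -0.14443635943868458, 'R': [[0.049431958385114404, 0.9987752979071526, -0.002094225558602744], [0.8344274428677949, -0.04245010749490195, -0.549480510084556], [-0.548896460253958, 0.025414418430277926, -0.8355039097793172]], 't': [-0.032109664974279806, -0.3569207635467523, 1.877549817760545]}
side {'fx': 487.3503699952449, 'fy': 487.3503699952449, 'cx': 328.01803073113086, 'cy': 248.8122255302249, 'k1': -0.06977153995664659, 'R': [[-0.9950165492386848, -0.09793001393479032, 0.018755775427093165], [-0.08133869961048487, 0.6883998720195632, -0.7207562917860129], [0.05767220029455347, -0.7186900086784156, -0.6929347651395507]], 't': [0.5073649771379309, 0.12795359425631556, 1.3108987097041698]}
{'fx': 370.8947497382707, 'fy': 370.8947497382707, 'cx': 314.03661088326527, 'cy': 245.75154326517617, 'k1': -0.03106964797002234, 'T_tool_cam': array([[ 2.27105058e-05, -9.50396923e-01, -3.11039690e-01,
         7.99185997e-02],
       [ 9.99999955e-01, -7.18298275e-05,  2.92494349e-04,
        -2.50291287e-05],
       [-3.00327656e-04, -3.11039683e-01,  9.50396878e-01,
        -1.31964478e-01],
       [ 0.00000000e+00,  0.00000000e+00,  0.00000000e+00,
         1.00000000e+00]])}
0.1
```

View pics/scene0.png

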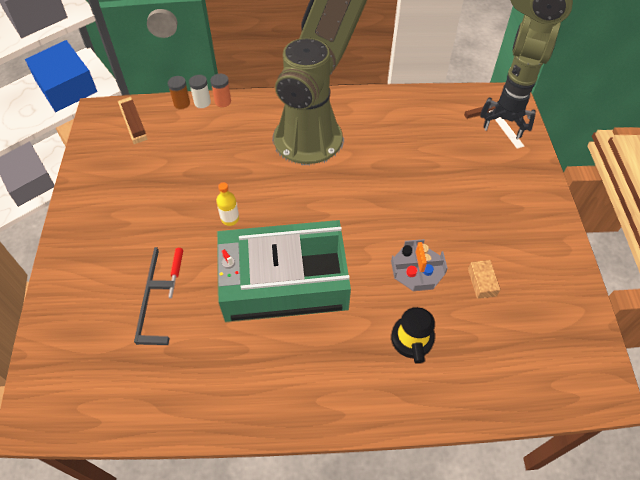

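View pics/side0.png

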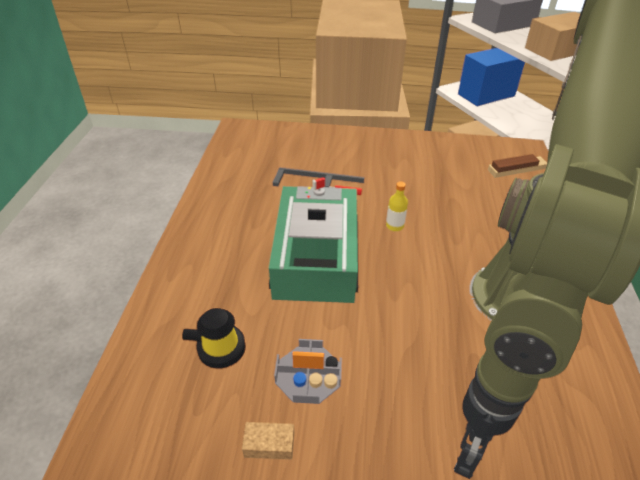

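The scene view shows the tumbler at about (283,268), hatch handle (275,255), key (227,260) and tray handle (422,257). The beech blanks are at (424,248) and (428,257), on the tray's robot-side, away-from-tumbler compartment. The side view agrees, with beech at (315,380) and (330,380). Next I'll take coarse positions and look with the wrist camera.

```bash
cat > h.py <<'E'
from plant import arm, eyes
import numpy as np, cv2
def cam(n, s=None):
    """intrinsics, distortion, camera->world R, camera centre"""
    c=eyes.get_calibration(n); K=np.array([[c["fx"],0,c["cx"]],[0,c["fy"],c["cy"]],[0,0,1.]]); D=np.array([c["k1"],0,0,0,0.])
    if n=="wrist":
        T=np.array(c["T_tool_cam"]); Rt=np.array(s["eef_rot"]); return K,D,Rt@T[:3,:3],Rt@T[:3,3]+np.array(s["ee_pos"])
    R=np.array(c["R"]); return K,D,R.T,-R.T@np.array(c["t"])
def cast(cm,px,z):
    K,D,R,o=cm; p=cv2.undistortPoints(np.array(px,float).reshape(-1,1,2),K,D).reshape(-1,2)
    d=np.c_[p,np.ones(len(p))]@R.T
    return o+d*((np.atleast_1d(z)-o[2])/d[:,2])[:,None]
def down(yaw):
    """tool pointing down, tool x at yaw (rad) in world"""
    c,s=np.cos(yaw),np.sin(yaw); return np.array([[c,s,0],[s,-c,0],[0,0,-1.]])
def shot(name,f):
    s=arm.sense(); im=eyes.capture(name); cv2.imwrite("pics/"+f,im); return im,cam(name,s)
E
python3 - <<'E'
from h import *
cm=cam("scene")
print("tray",cast(cm,[[422,257]],.06))
print("key,hatchhandle,tumbler corners",cast(cm,[[227,260],[275,255],[218,232],[340,222],[350,293],[222,295]],[.155,.14,.12,.12,.12,.12]))
print("sander,glue,block,clamp",cast(cm,[[413,345],[228,215],[484,280],[150,295]],[.02,.05,.02,.01]))
p=cast(cm,[[422,257]],.06)[0]
for yaw in (0,np.pi/2,np.pi,-np.pi/2):
    print(yaw,arm.inverse_kinematics([p[0],p[1],.25],down(yaw)))
E
```

```text
tray [[0.52756305 0.2995397  0.06      ]]
key,hatchhandle,tumbler corners [[ 0.56905733 -0.23020368  0.155     ]
 [ 0.55048469 -0.10650615  0.14      ]
 [ 0.45504852 -0.26457805  0.12      ]
 [ 0.43869432  0.07337517  0.12      ]
 [ 0.66248849  0.08298439  0.12      ]
 [ 0.65226223 -0.24484061  0.12      ]]
sander,glue,block,clamp [[ 0.77272141  0.2452967   0.02      ]
 [ 0.3461916  -0.25083416  0.05      ]
 [ 0.58887027  0.47585139  0.02      ]
 [ 0.58389705 -0.46850247  0.01      ]]
0 [  29.58704002   18.53821391   -0.90620727   70.55557883    0.
 -150.41295998]
1.5707963267948966 [ 29.58704002  18.53821391  -0.90620727  70.55557883   0.
 119.58704002]
3.141592653589793 [29.58704002 18.53821391 -0.90620727 70.55557883  0.         29.58704002]
-1.5707963267948966 [ 29.58704002  18.53821391  -0.90620727  70.55557883   0.
 -60.41295998]
```

```bash
python3 - <<'E'
from h import *
arm.goto([0.51,0.29,0.27],down(np.pi)); arm.sleep(.2); a,ca=shot("wrist","tray.png")
arm.goto([0.54,-0.08,0.35],down(np.pi)); arm.sleep(.2); b,cb=shot("wrist","tum.png")
import pickle; pickle.dump((ca,cb),open("cams.pkl","wb"))
print(arm.sense()["time"])
E
```

```text
3.4333
```

View pics/tray.png

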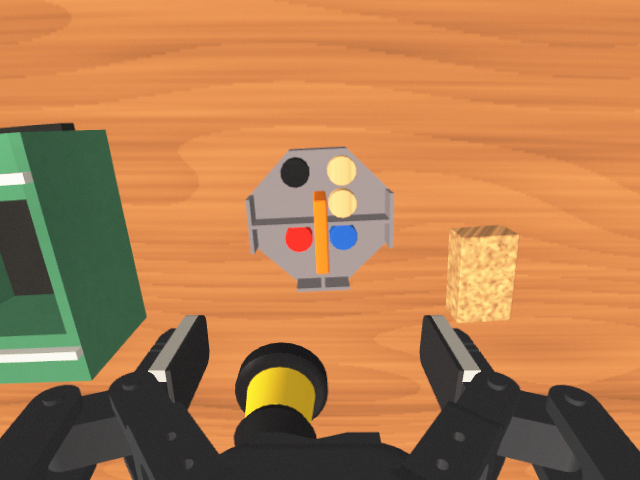

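View pics/tum.png

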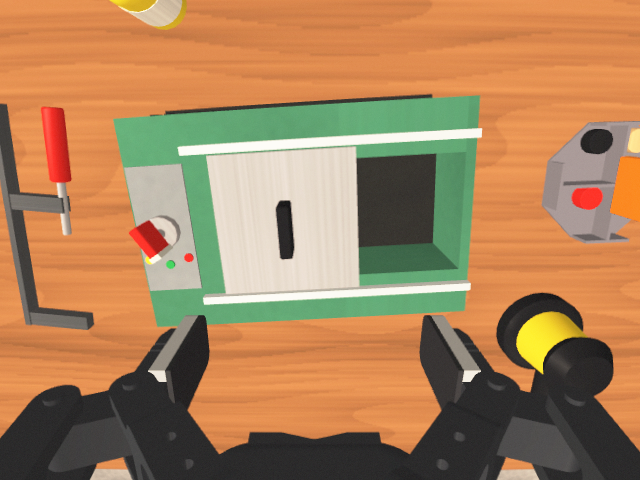

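The tray view shows beech at (342,170) and (342,203) in the -x,+y compartment, with the orange handle spanning (320,195) to (322,272). The tumbler view shows top corners near (115,120), (480,96), (465,312) and (157,326), the hatch handle at (285,230), the key bow at (150,238) and the red dot at (189,257).

```bash
python3 - <<'E'
from h import *
import pickle; ca,cb=pickle.load(open("cams.pkl","rb"))
A=cv2.imread("pics/tray.png"); B=cv2.imread("pics/tum.png")
hs=lambda im,lo,hi: cv2.inRange(cv2.cvtColor(im,cv2.COLOR_BGR2HSV),lo,hi)
def big(m,k=1,box=None):
    if box: q=np.zeros_like(m); x0,y0,x1,y1=box; q[y0:y1,x0:x1]=m[y0:y1,x0:x1]; m=q
    c=cv2.findContours(m,cv2.RETR_EXTERNAL,cv2.CHAIN_APPROX_NONE)[0]
    return sorted(c,key=cv2.contourArea)[-k:]
def rect(c): return cv2.boxPoints(cv2.minAreaRect(c))
# tray handle: top face is bright orange
m=hs(A,(8,200,200),(20,255,255)); o=big(m,1,(300,180,345,285))[0]; r=rect(o)
print("handle px",r.round().tolist()); P=cast(ca,r,.082); print(P.round(4).tolist())
# blank check
g=hs(A,(12,60,180),(28,170,255))
# tumbler corners + rails
T=cast(cb,[[115,120],[480,96],[465,312],[157,326]],.12); print("corners",T.round(4).tolist(),"centre",T.mean(0))
print("sides",[np.linalg.norm(T[i]-T[i-1]).round(4) for i in range(4)])
w=hs(B,(0,0,215),(180,40,255))
for box in ((170,120,490,160),(195,275,480,310)):
    c=big(w,1,box)[0]; r=rect(c); e=cast(cb,r,.129); vx,vy,x0,y0=cv2.fitLine(c,cv2.DIST_L2,0,.01,.01).ravel(); l=cast(cb,[[x0-100*vx,y0-100*vy],[x0+100*vx,y0+100*vy]],.129)
    print("rail",e.round(4).tolist(),"ang",np.degrees(np.arctan2(*(l[1]-l[0])[:2])),l.mean(0))
k=hs(B,(0,0,0),(180,255,60)); c=big(k,1,(265,190,305,270))[0]; print("hh px",rect(c).round().tolist(), cast(cb,rect(c),.159).round(4).tolist())
cv2.imwrite("pics/c.png",np.hstack([cv2.resize(A[140:300,235:405],None,fx=2.3,fy=2.3),cv2.resize(B[155:315,100:270],None,fx=2.3,fy=2.3)]))
E
```

```text
handle px [[313.0, 192.0], [325.0, 192.0], [328.0, 272.0], [316.0, 272.0]]
[[0.4852, 0.2902, 0.082], [0.4848, 0.3007, 0.082], [0.5598, 0.3042, 0.082], [0.5602, 0.293, 0.082]]
corners [[0.4552, -0.2649, 0.12], [0.4339, 0.073, 0.12], [0.6547, 0.087, 0.12], [0.6726, -0.2533, 0.12]] centre [ 0.55409993 -0.08954206  0.12      ]
sides [np.float64(0.2178), np.float64(0.3385), np.float64(0.2212), np.float64(0.3407)]
rail [[0.4782, -0.205, 0.129], [0.4611, 0.0736, 0.129], [0.4698, 0.0753, 0.129], [0.4871, -0.2054, 0.129]] ang -3.5014331101563134 [ 0.4743216  -0.06483655  0.129     ]
rail [[0.6073, -0.1713, 0.129], [0.6071, -0.0335, 0.129], [0.6274, -0.0327, 0.129], [0.6277, -0.1729, 0.129]] ang -1.672834696566502 [ 0.61536898 -0.10428962  0.129     ]
hh px [[275.0, 201.0], [289.0, 200.0], [294.0, 257.0], [280.0, 259.0]] [[0.5247, -0.113, 0.159], [0.5236, -0.1005, 0.159], [0.5771, -0.0971, 0.159], [0.5783, -0.1102, 0.159]]
```

View pics/c.png

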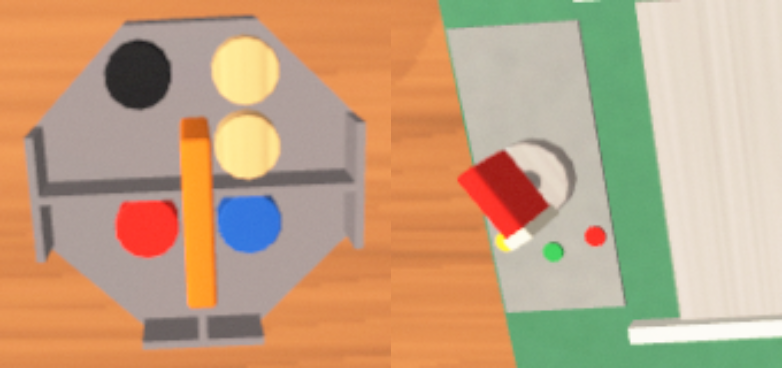

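The crop confirms the layout. The beech pair is alone in the -x,+y compartment, the darker orange patch is the handle's end face, and the key's white end sits between the yellow and green dots only because of the bow's height parallax. Hatch value works out at about 0.115. Next is an IK check of the tilt options.

```bash
cat >> h.py <<'E'
from scipy.spatial.transform import Rotation as Rn
YT=np.radians(3.35); C=np.array([.5541,-.0895,0]); RT=Rn.from_euler('z',YT).as_matrix()
tum=lambda x,y,z: C+RT@np.array([x,y,z])          # tumbler -> world
TR=np.array([.5252,.2972,0]); TY=np.radians(2.3)   # tray
GZ=.050                                            # TCP height above tray underside when gripped
D=np.array([-1,1,0])/2**.5                         # pour corner in tray frame
def pour(ang,lip,theta,flip):
    """TCP pose with pour corner facing world heading ang, tilted theta deg, lip middle at lip"""
    d=np.array([np.cos(ang),np.sin(ang),0]); R=Rn.from_rotvec(np.cross([0,0,1],d)*np.radians(theta)).as_matrix()@Rn.from_euler('z',ang-np.radians(135)).as_matrix()
    o=np.asarray(lip)-R@(.074*D+[0,0,.004])
    return o+R@[0,0,GZ], R@down(np.pi if flip else 0)
E
python3 - <<'E'
from h import *
for nm,a,l in (("+y",90,(0,82)),("-x",180,(25,107)),("+x",0,(-25,107)),("-y",-90,(0,132)),("+y-x",135,(15,90)),("+y+x",45,(-15,90))):
  for flip in (0,1):
    out=[]
    for z,th in ((.2,0),(.155,15),(.15,40)):
        p,R=pour(np.radians(a)+YT,tum(l[0]/1e3,l[1]/1e3,z),th,flip); q=arm.inverse_kinematics(p,R); out.append(None if q is None else np.round(q).astype(int).tolist())
    print(nm,flip,out)
E
```

```text
+y 0 [[-8, 14, -8, 68, 0, -147], [2, 13, -14, 63, -15, -137], [18, 20, -12, 70, -39, -117]]
+y 1 [[-8, 14, -8, 68, 0, 33], [2, 13, -14, 63, -15, 43], [18, 20, -12, 70, -39, 63]]
-x 0 [[2, 23, 5, 72, 0, 134], [2, 10, -18, 47, 0, 134], [1, -9, -48, 11, 1, 133]]
-x 1 [[2, 23, 5, 72, 0, -46], [2, 10, -18, 47, 0, -46], [1, -9, -48, 11, 1, -47]]
+x 0 [[1, 2, -22, 67, 0, -47], [2, 17, -9, 79, 0, -46], [2, 42, 20, 108, -1, -46]]
+x 1 [[1, 2, -22, 67, 0, 133], [2, 17, -9, 79, 0, 134], [2, 42, 20, 108, -1, 134]]
-y 0 [[12, 13, -9, 68, 0, 54], [2, 13, -13, 64, 15, 44], [-14, 21, -10, 73, 38, 23]]
-y 1 [[12, 13, -9, 68, 0, -126], [2, 13, -13, 64, 15, -136], [-14, 21, -10, 73, 38, -157]]
+y-x 0 [[-4, 20, 1, 71, 0, 172], [2, 11, -17, 51, -10, 177], [16, -1, -38, 28, -33, -175]]
+y-x 1 [[-4, 20, 1, 71, 0, -8], [2, 11, -17, 51, -10, -3], [16, -1, -38, 28, -33, 5]]
+y+x 0 [[-7, 6, -17, 67, 0, -100], [2, 16, -10, 74, -11, -91], [12, 36, 11, 99, -23, -75]]
+y+x 1 [[-7, 6, -17, 67, 0, 80], [2, 16, -10, 74, -11, 89], [12, 36, 11, 99, -23, 105]]
```

```bash
python3 - <<'E'
from h import *
R=down(np.pi+TY)
arm.line_to([.53,.1,.33],feed=.25)
arm.gripper_to(.05)
arm.line_to(TR+[0,0,.2],R,feed=.25); arm.line_to(TR+[0,0,.12],feed=.15)
print(arm.line_to(TR+[0,0,GZ],feed=.08,contact_N=8), arm.sense()["ee_pos"])
arm.gripper_to(0,80); s=arm.sense(); print(s["finger_gap"],s["gripper_force"],s["time"])
arm.line_to(TR+[0,0,GZ+.03],feed=.06); s=arm.sense(); print(s["finger_gap"],s["ft_force"])
shot("side","lift.png"); im=cv2.imread("pics/lift.png"); cv2.imwrite("pics/lift_c.png",cv2.resize(im[270:430,200:420],None,fx=2.5,fy=2.5))
E
```

```text
False [0.52564277 0.2974546  0.05051014]
0.011187828386443794 78.91376495361328 7.9833
0.010736693509328344 [ 0.15291058 -0.36480438 -5.15120281]
```

View pics/lift_c.png

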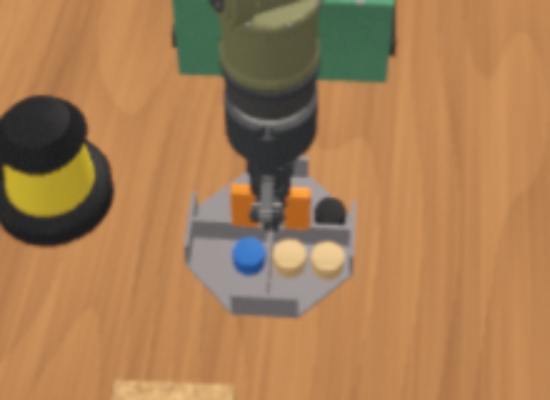

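The crop shows the tray lifted level and gripped mid-handle, with the blanks still in place. Now the transport and pour.

```bash
python3 - <<'E'
from h import *
a=np.pi/2+YT; lip=lambda z: tum(0,.082,z)
arm.line_to(TR+[0,0,GZ+.22],feed=.12)
p,R=pour(a,lip(.22),0,1); arm.line_to(p,R,feed=.11)
p,R=pour(a,lip(.158),14,1); arm.line_to(p,R,feed=.08)
for th in (20,26,32,40): p,R=pour(a,lip(.152),th,1); arm.line_to(p,R,feed=.04)
arm.sleep(.5); s=arm.sense(); print(s["time"],s["finger_gap"],s["ee_pos"]-p)
b,_=shot("scene","pour.png"); e,_=shot("side","pour_s.png")
cv2.imwrite("pics/pour_c.png",np.hstack([cv2.resize(b[190:340,205:365],(400,375)),cv2.resize(e[150:310,240:400],(375,375))]))
E
```

```text
16.7833 0.010895113979937905 [ 5.97579675e-06 -1.78728476e-04  1.21993510e-04]
```

View pics/pour_c.png

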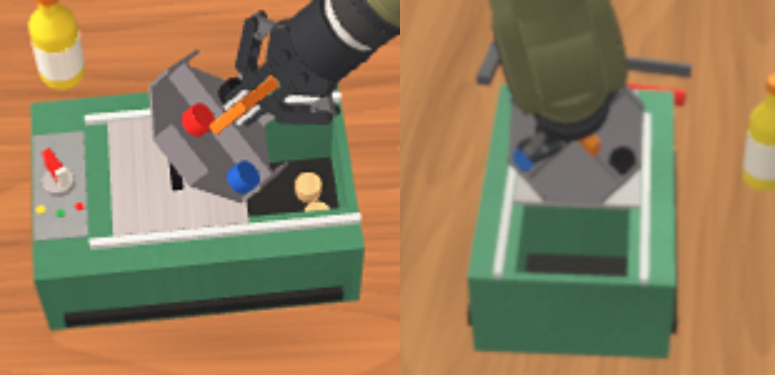

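Both beech blanks are in the tub (crop at about (308,187) and (318,208)), and red, blue and black are still held in the tray. Next I return the tray.

```bash
python3 - <<'E'
from h import *
a=np.pi/2+YT; lip=lambda z: tum(0,.082,z)
p,R=pour(a,lip(.16),15,1); arm.line_to(p,R,feed=.07)
p,R=pour(a,lip(.22),0,1); arm.line_to(p,R,feed=.08)
arm.line_to(TR+[0,0,GZ+.2],down(np.pi+TY),feed=.12)
arm.line_to(TR+[0,0,GZ+.02],feed=.15)
print(arm.line_to(TR+[0,0,GZ-.003],feed=.02,contact_N=3), arm.sense()["ee_pos"])
arm.gripper_to(.05); arm.sleep(.2)
arm.line_to(TR+[0,0,.16],feed=.12)
arm.line_to([.51,.28,.27],down(np.pi),feed=.2); arm.sleep(.1); A,_=shot("wrist","tray2.png"); print(arm.sense()["time"])
cv2.imwrite("pics/tray2_c.png",A[120:320,220:420])
import pickle; ca,cb=pickle.load(open("cams.pkl","rb")); B=cv2.imread("pics/tum.png")
h=cv2.cvtColor(B,cv2.COLOR_BGR2HSV); m=cv2.inRange(h,(0,150,80),(6,255,255))|cv2.inRange(h,(174,150,80),(180,255,255)); q=np.zeros_like(m); q[210:270,120:185]=m[210:270,120:185]
M=cv2.moments(q,True); print("key px",M["m10"]/M["m00"],M["m01"]/M["m00"],"red bow mean at z .16",cast(cb,[[M["m10"]/M["m00"],M["m01"]/M["m00"]]],.16),"predicted",tum(0,-.14,.155))
E
```

```text
True [0.52497101 0.29710956 0.05060961]
26.3833
key px 148.35081148564294 238.68039950062422 red bow mean at z .16 [[ 0.55883365 -0.22995973  0.16      ]] predicted [ 0.56228093 -0.22926077  0.155     ]
```

View pics/tray2_c.png

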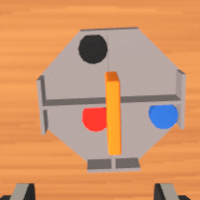

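The tray is back on the bench with black, red and blue inside and the beech compartment empty. Now the hatch, with the key look-up afterwards.

```bash
python3 - <<'E'
from h import *
R=down(np.pi+YT); y0=-.0153
arm.gripper_to(.05)
arm.line_to(tum(0,y0,.27),R,feed=.25)
print(arm.line_to(tum(0,y0,.142),feed=.1,contact_N=8))
arm.gripper_to(0,40); s=arm.sense(); print("gap",s["finger_gap"],s["ee_pos"])
c=arm.line_to(tum(0,.085,.142),feed=.07,contact_N=25); c2=arm.line_to(tum(0,.106,.142),feed=.03,contact_N=12)
s=arm.sense(); print(c,c2,"tumbler y",(RT.T@(s["ee_pos"]-C))[:2],s["ft_force"])
arm.gripper_to(.05); arm.line_to(tum(0,.1,.25),feed=.15)
arm.line_to(tum(0,-.11,.27),down(np.pi+YT),feed=.25); arm.sleep(.1)
B,cm=shot("wrist","key.png"); print(arm.sense()["time"])
h=cv2.cvtColor(B,cv2.COLOR_BGR2HSV); m=cv2.inRange(h,(0,150,80),(6,255,255))|cv2.inRange(h,(174,150,80),(180,255,255))
W=tum(0,-.14,.155); K,Dd,Rc,o=cm; px=cv2.projectPoints((Rc.T@(W-o)).reshape(1,1,3),np.zeros(3),np.zeros(3),K,Dd)[0].ravel(); print("pred px",px)
x,y=px.astype(int); cv2.imwrite("pics/key_c.png",np.hstack([cv2.resize(B[max(y-60,0):y+60,max(x-60,0):x+60],(380,380)),cv2.resize(B,(400,380))]))
E
```

```text
False
gap 0.011283136303634192 [ 0.55527671 -0.10494533  0.14250925]
False True tumbler y [-3.56690887e-05  9.88902159e-02] [-0.52520579 -2.08008634  3.24407002]
34.7583
pred px [268.83493752 244.59905633]
```

View pics/key_c.png

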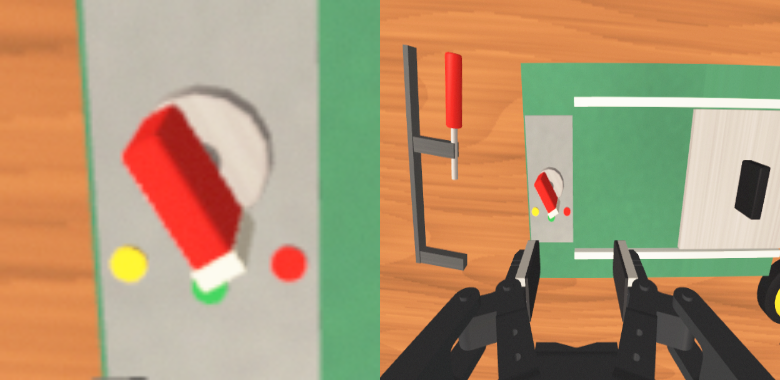

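The key view shows the bow about 0.54 rad counter-clockwise with its white end toward the red and green side, and the predicted axis lies on it. I'll confirm the hatch position numerically, then turn the key.

```bash
python3 - <<'E'
from h import *
arm.line_to(tum(0,.09,.33),down(np.pi+YT),feed=.25); arm.sleep(.1)
B,cm=shot("wrist","hatch.png")
m=cv2.inRange(cv2.cvtColor(B,cv2.COLOR_BGR2HSV),(0,0,0),(180,255,60)); W=tum(0,.1,.155); K,Dd,Rc,o=cm
x,y=cv2.projectPoints((Rc.T@(W-o)).reshape(1,1,3),np.zeros(3),np.zeros(3),K,Dd)[0].ravel().astype(int)
q=np.zeros_like(m); q[y-45:y+45,x-30:x+30]=m[y-45:y+45,x-30:x+30]
c=max(cv2.findContours(q,0,1)[0],key=cv2.contourArea); r=cast(cm,cv2.boxPoints(cv2.minAreaRect(c)),.159)
h=(RT.T@(r.mean(0)-C)); print("handle in tumbler",h,cv2.minAreaRect(c))
if h[1]<.095: raise SystemExit("hatch?")
P=tum(0,-.14,0); yw=lambda a: down(np.pi+YT+a)
arm.gripper_to(.04)
arm.line_to(P+[0,0,.25],yw(.54),feed=.25)
print(arm.line_to(P+[0,0,.150],feed=.08,contact_N=8))
arm.gripper_to(0,40); s=arm.sense(); print("gap",s["finger_gap"],s["ft_force"],s["wrist_torque"],s["time"])
for a in (.3,.0,-.3,-.58): arm.goto(P+[0,0,.150],yw(a)); s=arm.sense(); print(a,s["wrist_torque"].round(3) if hasattr(s["wrist_torque"],'round') else s["wrist_torque"],s["finger_gap"],s["time"])
arm.sleep(.3); shot("scene","start.png"); shot("wrist","start_w.png"); arm.sleep(.2); print(arm.sense()["wrist_torque"],arm.sense()["time"])
E
```

```text
handle in tumbler [-0.00385546  0.09902535  0.159     ] ((326.0, 219.5), (61.0, 12.0), 90.0)
False
gap 0.0091389593009415 [ 1.03572415 -1.76566773  2.42344774] [-0.2073707  -0.0280556   0.01914527] 39.05
0.3 [-0.486 -0.274 -0.029] 0.009294614486077825 39.3917
0.0 [-1.004 -0.547 -0.015] 0.00951079972000168 39.7833
-0.3 [-1.302 -0.539  0.174] 0.009558654434447245 40.175
-0.58 [-1.433 -0.458  0.142] 0.00914488393602574 40.55
[-1.48368433 -0.45716174  0.15997984] 41.15
```

```bash
python3 - <<'E'
from h import *
P=tum(0,-.14,.150); yw=lambda a: down(np.pi+YT+a)
for a in (-.61,-.64):
    arm.goto(P,yw(a)); arm.sleep(.1); s=arm.sense(); print(a,np.round(s["wrist_torque"],3),np.round(s["ft_force"],1),s["finger_gap"])
arm.sleep(.9)
for a in (-.4,-.2,-.06): arm.goto(P,yw(a)); s=arm.sense(); print(a,np.round(s["wrist_torque"],3))
arm.gripper_to(.03); arm.sleep(.2); arm.line_to(P+[0,0,.1],feed=.15)
arm.line_to(tum(0,-.11,.27),yw(0),feed=.25); arm.sleep(.1); B,_=shot("wrist","end.png"); S,_=shot("scene","end_s.png"); print(arm.sense()["time"])
W=cv2.imread("pics/start_w.png")
cv2.imwrite("pics/end_c.png",np.hstack([cv2.resize(B[185:305,209:329],(300,300)),cv2.resize(S[190:340,205:365],(300,300)),cv2.resize(W[150:470,160:480],(200,300))]))
E
```

```text
-0.61 [-1.508 -0.445  0.265] [ 2.6 -7.7  1.7] 0.009059452323290465
-0.64 [-1.543 -0.375  0.744] [ 1.7 -7.5  3. ] 0.009361463483945051
-0.4 [-1.314 -0.473  0.104]
-0.2 [-1.164 -0.478  0.155]
-0.06 [-1.1   -0.539  0.122]
45.5
```

View pics/end_c.png

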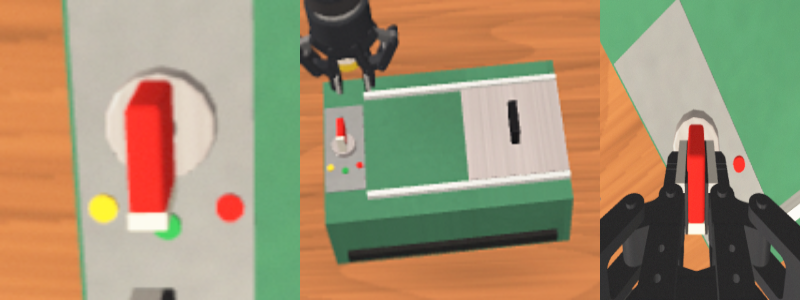

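The torque rose sharply at -0.61 to -0.64 rad, so the key reached its start stop. The picture shows the bow back at run with its white end at (148,220) by the green dot, the hatch covering the tub, and the gripper clear. Handing in.

```bash
python3 -c "
from plant import arm
print(arm.finish_job(), arm.sense()['time'])"
```

```text
the job is handed in; nothing more can be done
the job is handed in; nothing more can be done
```

The job is handed in, with no verdict returned: both beech blanks are in the tub, the tray is back on the bench with the other three, and the hatch is shut. The key was held at start for about a second and sprang back to run, about 45 s into the 64 s limit, with no contact with the bystanders seen.

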